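Set a round blank against the length stop for sawing

TASK

Set up the round wooden blank for sawing: without lifting it off the bench, roll it back against the fence, then push it by its end along the fence, lying against the fence all the way, until its far end has pressed the yellow touch pad of the length stop roughly half way in (about 12 mm; the pad must clearly move but must not be driven to its end). Let only the blank press on the fence and the stop, leave the blank lying still against the fence, and do not disturb the spray can or the red tin.

Things in the scene. Friction and masses are not known exactly. Their poses are not given: they have to be found in the camera images.
- blank: Solid pale wooden cylinder with a thin red band, 88 mm diameter, 130 mm long, lying on its side; 0.3 to 0.5 kg. Origin mid-axis, 44 mm above the bench. y axis along the cylinder (+y end leads towards the stop); x and z turn as it rolls. Starts on the robot's side, its side 35 to 75 mm off the fence at mid-length, up to 0.35 rad out of parallel. Rolls easily; sliding it takes 1.5 to 5 N.
- jig: Fixed sawing fence: straight pale wooden wall 620 mm long, 30 mm thick, 64 mm high. Origin at bench height on its working face, which is the plane x = 0 of this frame; the blank belongs on the -x (robot) side, its axis 44 mm from the face. y runs along the fence to the stop; the wall spans y = -280 to +340 mm. The blue length stop, 90 mm high, is clamped over it and cannot slip.
- pad (a joint): Yellow touch pad on the stop: plate 9 to 75 mm off the fence face, 12 to 74 mm above the bench. Its unpressed face stands unmeasured somewhere from y = +100 to +220 mm along the fence, 40 mm ahead of the blue block: feel or look for it. Value: how far it is pressed along +y, in m; 0 untouched, 0.024 at its end. No spring: about 9 N of steady friction, and it stays where left.
- spraycan: Plain white spray can standing on the bench on the robot's side of the fence, near the stop; 52 mm in diameter, about 170 mm high. Origin: centre of its underside. To be left alone.
- tin: Round red tin with a dark lid standing behind the fence; 84 mm in diameter, 85 mm high. Origin: centre of its underside. To be left alone.
There are look-alikes about, which are no part of the job. Several things have the shape of the blank; the one meant has the colours described above.

How it is judged:
On the way, in this order (a step that is already met when the one before it is completed fails the run):
1. the blank lies against the fence, before the pad has been touched (x of blank in the frame of jig between -0.051 and -0.037 m and angle between the y axis of blank and the y axis of jig, either way round below 0.07 rad and value of joint pad below 0.003 m), for 0.2 s.
2. the blank, lying against the fence, has pressed the pad in by 4 to 19 mm (x of blank in the frame of jig between -0.051 and -0.037 m and angle between the y axis of blank and the y axis of jig, either way round below 0.07 rad and value of joint pad between 0.004 and 0.019 m and y of blank in the frame of jig above 0.025 m), for 0.2 s.
At the end, for the whole second after the job is handed in: The blank lies still on the bench, within 7 mm of touching the fence and parallel to it within 0.07 rad, pushed up to the stop, with the pad pressed in by 4 to 19 mm (all of step 2 and height (world z) of blank below 0.05 m and linear speed of blank below 0.01 m/s and angular speed of blank below 0.2 rad/s).
It fails at once if the blank was lifted or tipped (its centre rose by over 14 mm) (height (world z) of blank above 0.058 m).
It fails at once if the blank strayed over 20 mm from the fence while it was being pushed along (y of blank in the frame of jig above -0.02 m and x of blank in the frame of jig below -0.064 m).
It fails at once if the pad was driven to its end (over 22 mm) (value of joint pad above 0.022 m).
It fails at once if the robot itself pressed on the fence or the stop with over 7 N (contact force between any of the fingers, the arm and jig above 7 N).
It fails at once if the spray can or the red tin was moved by over 25 mm (distance of any of spraycan, tin from where it was at the start of the episode above 0.025 m).
It also fails if it takes over 56 s, if anything falls off the work surface, if the arm or the gripper's body presses on something with over 40 N, if the wrist force passes 120 N, or if a joint passes its speed limit or range.

ROBOT

A 7-joint arm with a two-finger parallel gripper is mounted at the origin on the work surface. World frame = base frame: x ahead of the robot, y to its left, z up, the work surface at z = 0. Lengths are in m, angles in rad, forces in N, time in s.
With the tool pointing down it reaches from about 0.35 to 0.9 m from the base axis. Payload 8.1 kg.
Tool frame: the origin (TCP) lies midway between the tips of the shut fingers; the grasp point (between the pads) lies 19 mm behind it; z points along the fingers, y is the direction in which the jaws open and shut (so a half turn about z gives the same grasp; the last joint's range is limited). The gripper opens to 85 mm and grips with 20 to 120 N. Pads are 22 mm wide; open, the fingers measure 114 mm over their backs; the gripper's body (76 mm by 85 mm) begins 54 mm behind the grasp point. The pads swing forward as they close: fully open they stand 13 mm farther back than shut.
Start: joints at [1.051, 0.434, 0.025, 1.573, -0.012, 1.134, -0.075], TCP at [0.253, -0.572, 0.198] pointing down, gripper open.
Joint ranges: [-2.62, 2.62], [-0.44, 2.09], [-1.27, 1.32], [0.08, 2.57], [-1.32, 4.46], [0.12, 2], [-2.74, 2.74]. Speed limits (rad/s): [2.22, 2.22, 3.01, 3.01, 3.14, 3.14, 3.14].

INTERFACE

Orientations are given as a 3x3 rotation matrix whose columns are the frame's x, y, z axes.
In Python, from bench import * gives the robot as it stands.
- The arm moves only by the shell command python3 -m jog 'ROWS'. ROWS is a JSON object of lists of equal length, an entry for each row: "fingers": the opening, from -1 (shut) to 1 (fully open), so that 0 is half open; "linear": the shift along the tool's x, y, z normalised to -1 to 1, where 1 is 200 mm, a list of three; "twist": the turn about the tool's z normalised to -1 to 1, where 1 is 90 degrees. A call has 1 to 10 rows; each row shifts and turns the pose as measured when the row begins, along the tool's axes as they then stand; what a row does not reach is not made up. A row lasts 1/8 s, in which the tool goes at most 62.5 mm and 10.7 degrees, less where a joint would pass 70% of its speed; a pose out of reach is approached as far as the arm can. A call with a number of a shift or a turn outside -1 to 1 is refused whole. A call with a gripper value outside its range is refused whole. The fingers move at their own pace and stop on an object; the grip force is fixed at half the most. Time passes only in rows, so rows that do not move let the fingers close. It gives the time, the measured TCP pose, the force and the opening at its end, in the units of the state.
- observe(): the state, without advancing time (a new reading comes with each control period).
- read_camera(name): name is "scene" or "top" or "wrist"; returns the picture (384x512x3 uint8, red, green, blue); there is no depth.
- camera_info(name): a dict with "fx", "fy", "cx", "cy" (pixels), "eye" and "orientation" of the camera in the world; the wrist camera has in their place "hand_eye" (4x4, takes a point from camera to tool coordinates, whose origin is the TCP and whose axes are the flange's). Camera axes: x right, y up, looking along -z (the intrinsics and any distortion apply to the point x, -y, -z); pixel columns grow to the right and rows downward; lengths in m; the calibration is good to about 2 mm. A picture is of the moment at which its call begins: read the wrist's pose just before it. camera_info takes no time and is no camera call.
- job_done(): hands the job in, once; it reports no verdict.
The state is a dict: "t": time; "qpos": joint angles; "joint_vel": joint speeds; "joint_efforts": joint torques, N m; "ee_pos": TCP position; "orientation": TCP orientation; "force": force on the tool from outside, world axes, zero at the start; "ft_torque": the same for the moment, N m; "finger_gap": finger opening in m.
Only numpy, scipy, OpenCV 4.12 (cv2) and the standard library are available. Lean on these libraries where they do the work, as an engineer would, in place of code of your own. Each camera call takes 0.05 s, during which the arm holds its last target. There are 200 camera calls.

## Working session

There is one attempt and no reset: what is moved stays moved. The work goes in short steps, Python scripts to look and compute and a shell command to move; the robot and the scene stay as the last step left them, time stands still between calls to the robot, and variables do not carry over. Pictures are saved under pics/ and viewed, about 8 in all and at most 12, crops included, and the job is handed in when it is done.

```bash
mkdir -p pics; python3 - <<'E'
from bench import *
import cv2
for n in("scene","top"):
    cv2.imwrite(f"pics/{n}0.png",read_camera(n)[:,:,::-1]); c=camera_info(n); print(n,c)
print(camera_info("wrist")); print(observe())
E
```

```text
scene {'fx': 461.47825603800214, 'fy': 461.47825603800214, 'cx': 252.70622630313835, 'cy': 183.94851314137338, 'eye': array([1.04367698, 0.82256175, 0.81229588]), 'orientation': array([[-0.82888019, -0.32328994,  0.45655366],
       [ 0.55930632, -0.49579559,  0.6643517 ],
       [ 0.01157907,  0.80602131,  0.59177325]])}
top {'fx': 350.26727240495467, 'fy': 350.26727240495467, 'cx': 251.98424417861781, 'cy': 192.96122702105717, 'eye': array([ 0.41541196, -0.01858592,  0.93571304]), 'orientation': array([[-0.00463959,  0.99854808, -0.05366755],
       [-0.99998222, -0.00443184,  0.00398954],
       [ 0.00374591,  0.0536851 ,  0.99855089]])}
{'fx': 304.00341065188536, 'fy': 304.00341065188536, 'cx': 256.5080392287447, 'cy': 194.46602623959714, 'hand_eye': array([[-7.90109873e-04,  9.61437588e-01,  2.75022074e-01,
         7.01841714e-02],
       [ 9.99999687e-01,  7.45589678e-04,  2.66421102e-04,
         4.60340591e-04],
       [ 5.10936427e-05,  2.75022198e-01, -9.61437875e-01,
        -1.75355638e-01],
       [ 0.00000000e+00,  0.00000000e+00,  0.00000000e+00,
         1.00000000e+00]])}
{'t': 0.1, 'qpos': array([ 1.05138138,  0.43514184,  0.024965  ,  1.57399874, -0.01158687,
        1.13401888, -0.07507829]), 'joint_vel': array([-0.00137117, -0.00276983, -0.00089247, -0.00189749,  0.00020006,
        0.00030777,  0.00036585]), 'joint_efforts': array([ 1.28060048e-03, -6.71764326e+01,  1.02724381e+00, -3.16905820e+01,
        1.57288718e-02,  7.28622079e-03,  5.15956242e-05]), 'ee_pos': array([ 0.25277589, -0.57105233,  0.19751437]), 'orientation': array([[ 9.14396869e-01,  4.04818328e-01, -6.98548058e-04],
       [ 4.04818907e-01, -9.14396040e-01,  1.23867419e-03],
       [-1.37311564e-04, -1.41542526e-03, -9.99998989e-01]]), 'force': array([ 0.43585577,  0.05016616, -0.59299609]), 'ft_torque': array([-0.03061149, -0.01316764, -0.01106389]), 'finger_gap': 0.08573851207331963}
```

View pics/top0.png

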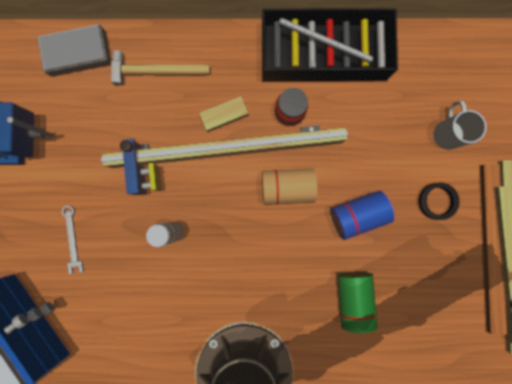

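View pics/scene0.png

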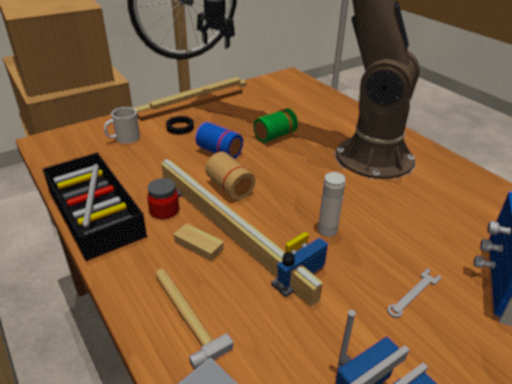

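The top view shows the fence running from (105,160) to (345,133). The blank is at (289,186), the pad at (152,176), the can at (160,235) and the tin at (291,105). I'll magnify that area to read the edges.

```bash
cat > h.py <<'E'
from bench import *
import numpy as np, cv2
def ray(n,u,v,z):
    c=camera_info(n); d=np.array([(u-c['cx'])/c['fx'],-(v-c['cy'])/c['fy'],-1.]); d=np.array(c['orientation'])@d
    e=np.array(c['eye']); return e+d*(z-e[2])/d[2]
def proj(n,p):
    c=camera_info(n); q=np.array(c['orientation']).T@(np.array(p)-c['eye']); return c['cx']+c['fx']*q[0]/-q[2], c['cy']-c['fy']*q[1]/-q[2]
E
python3 - <<'E'
import cv2
i=cv2.imread("pics/top0.png")[120:260,95:360]
cv2.imwrite("pics/crop.png",cv2.resize(i,None,fx=3,fy=3,interpolation=cv2.INTER_CUBIC))
E
```

```text
(no output)
```

View pics/crop.png

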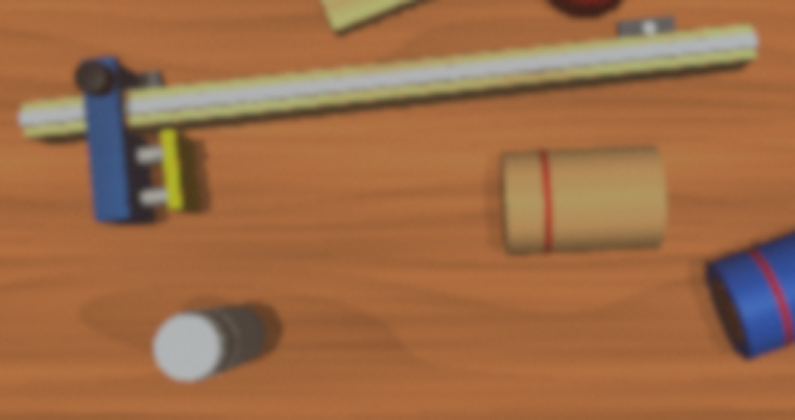

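```bash
cat > meas.py <<'E'
from h import *
i=cv2.imread("pics/top0.png"); hsv=cv2.cvtColor(i,cv2.COLOR_BGR2HSV).astype(int)
B,G,R=[i[:,:,k].astype(int) for k in range(3)]
# fence: greener than the bench (G/R high)
m=((G>0.8*R)&(R>110)&(B<G+30)).astype(np.uint8)
top=[];bot=[]
for u in list(range(155,330,5)):
    v=np.where(m[125:172,u])[0]+125
    if len(v)>3: top.append((u,v.min()-.5)); bot.append((u,v.max()+.5))
P=np.array([ray("top",u,v,.064)[:2] for u,v in top]); Q=np.array([ray("top",u,v,.064)[:2] for u,v in bot]);Q0=np.array([ray("top",u,v,.0)[:2] for u,v in bot])
for n,A in(("back",P),("fr64",Q),("fr0",Q0)):
    k=np.polyfit(A[:,1],A[:,0],1); print(n,k,np.std(A[:,0]-np.polyval(k,A[:,1])))
ys=np.where(m[125:172,:].any(0))[0]; print("cols",ys.min(),ys.max())
# blank
h=hsv
print("samples blank",hsv[186,300],"bench",hsv[215,250],"fence",hsv[147,220])
roi=np.zeros(m.shape,bool); roi[160:212,250:325]=1
for thr in (140,150):
  bm=((hsv[:,:,1]<thr)&(hsv[:,:,2]>90)&roi).astype(np.uint8)
  cs,_=cv2.findContours(bm,0,2); c=max(cs,key=cv2.contourArea); print(thr,cv2.minAreaRect(c),cv2.boundingRect(c))
E
python3 meas.py
```

```text
back [-0.10010218  0.60484588] 0.012560738812920517
fr64 [-0.1059369   0.56862268] 0.0007264309127165174
fr0 [-0.1059369   0.58001576] 0.0007797644938877496
cols 101 511
samples blank [ 20 118 177] bench [ 12 165 175] fence [ 75   3 175]
140 ((297.5317687988281, 185.60360717773438), (32.691593170166016, 37.579566955566406), 86.98721313476562) (278, 169, 39, 34)
150 ((297.7356872558594, 185.65684509277344), (34.26193618774414, 38.88292694091797), 87.61405944824219) (278, 168, 40, 36)
```

```bash
cat >> meas.py <<'E'
print('----')
for u in (200,250):
    print(u,[(v,*i[v,u,::-1].tolist()) for v in range(134,166)])
print("row 186 u 255..325",[(u,*i[186,u,::-1].tolist()) for u in list(range(258,268))+list(range(310,322))])
for u in(270,308): print(u,[(v,*i[v,u,::-1].tolist()) for v in list(range(164,175))+list(range(198,210))])
E
python3 meas.py | sed -n '/----/,$p'
python3 - <<'E'
from h import *
k=[-.105,.5745]
ex=np.array([1,.105])/np.hypot(1,.105); ey=np.array([-ex[1],ex[0]])
# ends of fence top midline in top view
for n,p in(("fenceL",(101,159.5,.064)),("fenceR",(348,134,.064)),("pad face top",(95+184/3,120+168/3,.07)),("can top",(158,235.5,.17)),("tin",(292,100,.085)),
  ("bl TL",(95+501/3,120+153/3,.044)),("bl BL",(95+506/3,120+253/3,.044)),("bl TR",(95+662/3,120+148/3,.044)),("bl BR",(95+664/3,120+247/3,.044)),("band t",(95+544/3,120+152/3,.06)),("band b",(95+549/3,120+250/3,.06))):
    q=ray("top",*p)[:2]; d=q-np.array([k[1],0]); print(n,q.round(3),"jigx,along",(d@ex).round(3),(d@ey).round(3))
E
```

```text
----
200 [(134, 170, 107, 62), (135, 173, 109, 64), (136, 173, 109, 63), (137, 173, 108, 63), (138, 172, 108, 63), (139, 170, 106, 63), (140, 170, 107, 63), (141, 170, 108, 63), (142, 172, 120, 74), (143, 174, 142, 92), (144, 176, 161, 106), (145, 177, 170, 122), (146, 175, 172, 145), (147, 175, 176, 167), (148, 176, 177, 177), (149, 174, 175, 175), (150, 168, 168, 164), (151, 160, 158, 137), (152, 164, 162, 117), (153, 169, 166, 110), (154, 161, 151, 98), (155, 132, 117, 76), (156, 99, 81, 53), (157, 86, 64, 43), (158, 108, 74, 47), (159, 141, 91, 55), (160, 165, 105, 61), (161, 175, 113, 66), (162, 177, 115, 68), (163, 176, 116, 67), (164, 176, 114, 67), (165, 174, 111, 65)]
250 [(134, 163, 103, 61), (135, 163, 103, 61), (136, 161, 105, 62), (137, 158, 115, 70), (138, 164, 138, 87), (139, 173, 160, 106), (140, 176, 170, 128), (141, 177, 176, 155), (142, 177, 178, 173), (143, 176, 178, 178), (144, 172, 173, 171), (145, 164, 161, 150), (146, 165, 159, 125), (147, 171, 163, 110), (148, 166, 160, 102), (149, 140, 132, 84), (150, 106, 93, 60), (151, 84, 65, 43), (152, 93, 67, 43), (153,
[... 1520 characters left out ...]
, (201, 118, 88, 57), (202, 124, 87, 54), (203, 147, 94, 56), (204, 162, 102, 59), (205, 165, 104, 60), (206, 161, 100, 58), (207, 160, 100, 57), (208, 163, 102, 59), (209, 168, 106, 62)]
fenceL [0.548 0.355] jigx,along 0.01 0.356
fenceR [ 0.61  -0.264] jigx,along 0.008 -0.267
pad face top [0.505 0.215] jigx,along -0.047 0.221
can top [0.365 0.183] jigx,along -0.189 0.204
tin [ 0.691 -0.122] jigx,along 0.103 -0.133
bl TL [ 0.519 -0.048] jigx,along -0.06 -0.042
bl BL [ 0.434 -0.052] jigx,along -0.145 -0.037
bl TR [ 0.523 -0.185] jigx,along -0.07 -0.179
bl BR [ 0.439 -0.186] jigx,along -0.154 -0.171
band t [ 0.518 -0.084] jigx,along -0.065 -0.077
band b [ 0.436 -0.087] jigx,along -0.147 -0.072
```

```bash
cat >> h.py <<'E'
EX=np.array([.9945,.1044,0]);EY=np.array([-.1044,.9945,0]);O=np.array([.5685,.0144,0])
def jig(p): d=np.array(p)-O; return np.array([d@EX,d@EY,d[2]])
def togo(x,y,z,ax):
    s=observe(); T=O+x*EX+y*EY+[0,0,z]; R=np.array(s['orientation'])
    a=np.arctan2(R[1,0],R[0,0])-np.arctan2(ax[1],ax[0])
    print("t",s['t'].__round__(2),"jig",jig(s['ee_pos']).round(4),"F",np.array(s['force']).round(1),"norm tool delta",(R.T@(T-s['ee_pos'])/.2).round(3),"twist",round(a/(np.pi/2),3))
E
python3 -m jog '{"fingers":[1,1,1],"linear":[[0,0,0],[0,0,0],[0,0,0]],"twist":[0.1,0.1,0]}'
python3 -c "
from h import *
togo(-.19,-.122,.19,EX)"
```

```text
t: 0.48
ee_pos: [0.2522, -0.5702, 0.1961]
orientation: [[0.995, 0.095, -0.002], [0.095, -0.995, 0.004], [-0.002, -0.004, -1.0]]
force: [-0.3, 0.1, 0.3]
finger_gap: 0.0853
t 0.47 jig [-0.3756 -0.5483  0.1961] F [-0.3  0.1  0.3] norm tool delta [ 0.908 -2.14   0.037] twist -0.006
```

```bash
python3 -m jog '{"fingers":[1,1,1,1,1,1,1,1,1],"linear":[[0.113,-0.267,0],[0.113,-0.267,0],[0.113,-0.267,0],[0.113,-0.267,0],[0.113,-0.267,0],[0.113,-0.267,0],[0.113,-0.267,0],[0.113,-0.267,0],[0,0,0]],"twist":[-0.006,0,0,0,0,0,0,0,0]}'
python3 -c "
from h import *
togo(-.19,-.122,.015,EX)"
```

```text
t: 1.6
ee_pos: [0.3845, -0.1115, 0.1961]
orientation: [[0.99, 0.144, -0.001], [0.144, -0.99, 0.0], [-0.001, -0.001, -1.0]]
force: [0.2, -0.6, -1.0]
finger_gap: 0.0853
t 1.6 jig [-0.1962 -0.106   0.1961] F [ 0.2 -0.6 -1. ] norm tool delta [0.029 0.082 0.905] twist 0.025
```

```bash
python3 -m jog '{"fingers":[1,1,1,1,1,1],"linear":[[0.03,0.08,0],[0,0,0.25],[0,0,0.25],[0,0,0.25],[0,0,0.12],[0,0,0]],"twist":[0.025,0,0,0,0,0]}'
python3 - <<'E'
from h import *
togo(-.165,-.122,.015,EX)
cv2.imwrite("pics/w1.png",read_camera("wrist")[:,:,::-1])
E
```

```text
t: 2.35
ee_pos: [0.3964, -0.1402, 0.0176]
orientation: [[0.996, 0.094, 0.003], [0.094, -0.996, -0.006], [0.003, 0.006, -1.0]]
force: [-0.2, 0.5, -0.0]
finger_gap: 0.0855
t 2.35 jig [-0.1873 -0.1358  0.0176] F [-0.2  0.5 -0. ] norm tool delta [ 0.111 -0.07   0.013] twist -0.006
```

View pics/w1.png

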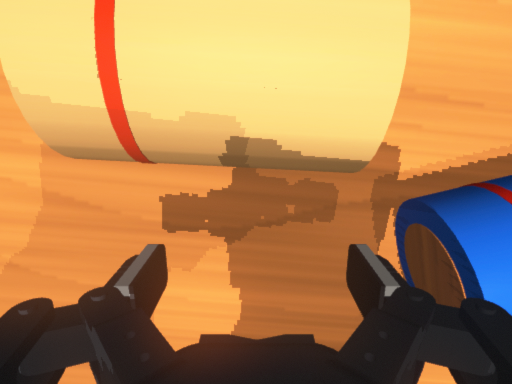

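```bash
python3 -m jog '{"fingers":[1,1,1,1,1,1,1,1,1,1],"linear":[[0,-0.07,0.01],[0.04,0,0],[0.04,0,0],[0.04,0,0],[0.03,0,0],[0.03,0,0],[0.03,0,0],[0.03,0,0],[0.03,0,0],[0.03,0,0]],"twist":[-0.006,0,0,0,0,0,0,0,0,0]}'
python3 -c "
from h import *
togo(-.099,-.122,.015,EX)"
```

```text
t: 3.65
ee_pos: [0.4455, -0.1244, 0.0244]
orientation: [[0.996, 0.092, -0.015], [0.092, -0.996, -0.013], [-0.016, 0.011, -1.0]]
force: [-19.3, 3.8, 42.5]
finger_gap: 0.0855
t 3.65 jig [-0.1368 -0.1252  0.0244] F [-19.3   3.8  42.5] norm tool delta [ 0.189 -0.019  0.044] twist -0.008
```

```bash
python3 -m jog '{"fingers":[1,1,1],"linear":[[-0.1,0,0],[-0.05,0,-0.05],[0,0,0]],"twist":[0,0,0]}'
python3 - <<'E'
from h import *
togo(-.165,-.122,.03,EX)
cv2.imwrite("pics/w2.png",np.hstack([read_camera("wrist"),read_camera("scene")[100:340,120:376].repeat(1,0) if 0 else cv2.resize(read_camera("scene")[140:240,150:300],(288,384))])[:,:,::-1])
E
```

```text
t: 4.03
ee_pos: [0.4163, -0.1272, 0.0364]
orientation: [[0.996, 0.092, -0.013], [0.092, -0.996, -0.013], [-0.015, 0.012, -1.0]]
force: [-0.4, -0.0, 1.2]
finger_gap: 0.0855
t 4.03 jig [-0.1661 -0.1249  0.0364] F [-0.4 -0.   1.2] norm tool delta [ 0.006 -0.015  0.032] twist -0.008
```

View pics/w2.png

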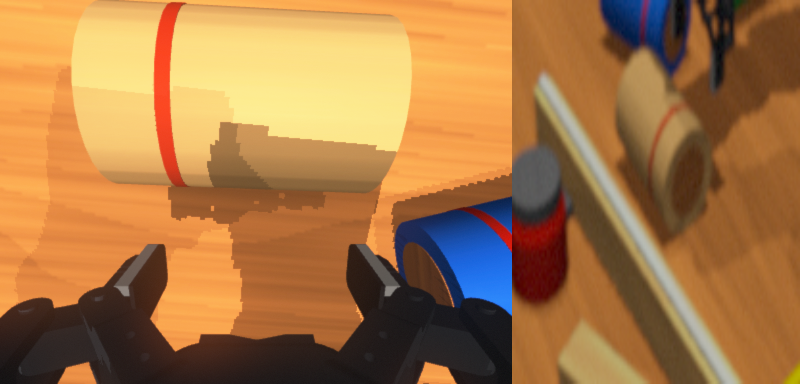

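```bash
python3 -m jog '{"fingers":[1,1,1,1],"linear":[[0.02,-0.015,0.02],[0.03,0,0],[0.03,0,0],[0.03,0,0]],"twist":[-0.008,0,0,0]}'
python3 -m jog '{"fingers":[1,1],"linear":[[0.03,0,0],[0.03,0,0]],"twist":[0,0]}'
python3 -c "
from h import *
togo(-.099,-.122,.032,EX)"
```

```text
t: 4.62
ee_pos: [0.4409, -0.121, 0.0305]
orientation: [[0.994, 0.107, -0.014], [0.106, -0.994, -0.013], [-0.015, 0.011, -1.0]]
force: [-0.4, -0.6, 0.7]
finger_gap: 0.0854
t: 4.88
ee_pos: [0.4533, -0.1203, 0.0311]
orientation: [[0.994, 0.106, -0.014], [0.106, -0.994, -0.014], [-0.016, 0.012, -1.0]]
force: [-11.5, -1.2, 33.9]
finger_gap: 0.0856
t 4.88 jig [-0.1286 -0.1219  0.0311] F [-11.5  -1.2  33.9] norm tool delta [ 0.148  0.    -0.007] twist 0.001
```

```bash
python3 - <<'E'
from h import *
a=cv2.resize(read_camera("top")[120:260,220:360],None,fx=2.7,fy=2.7,interpolation=cv2.INTER_CUBIC);b=cv2.resize(read_camera("scene")[120:225,170:285],(414,378),interpolation=cv2.INTER_CUBIC)
cv2.imwrite("pics/w3.png",np.hstack([a,b])[:,:,::-1])
E
```

```text
(no output)
```

View pics/w3.png

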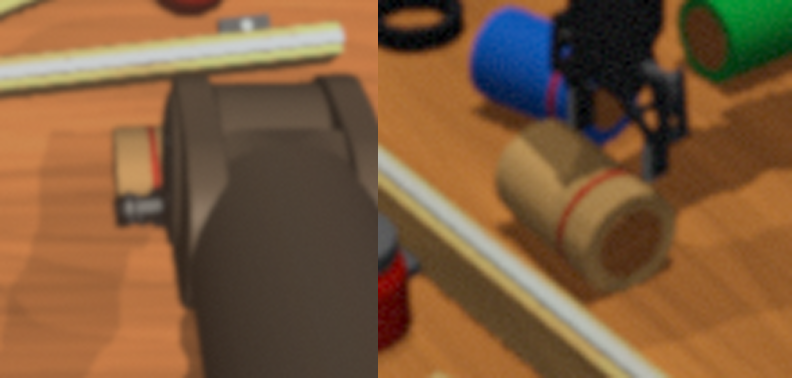

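```bash
python3 -m jog '{"fingers":[0,0,0,0],"linear":[[-0.1,0,0],[-0.04,0,-0.06],[0,0,0],[0,0,0]],"twist":[0,0,0,0]}'
python3 -m jog '{"fingers":[0,0,0],"linear":[[0.05,0,0],[0.05,0,0],[0.03,0,0]],"twist":[0,0,0]}'
python3 -c "
from h import *
togo(-.099,-.122,.043,EX)"
```

```text
t: 5.48
ee_pos: [0.4288, -0.1237, 0.0462]
orientation: [[0.994, 0.105, -0.009], [0.105, -0.994, -0.015], [-0.011, 0.014, -1.0]]
force: [0.0, 0.3, -0.5]
finger_gap: 0.043
t: 5.85
ee_pos: [0.461, -0.1222, 0.0514]
orientation: [[0.995, 0.104, -0.001], [0.104, -0.994, -0.018], [-0.002, 0.018, -1.0]]
force: [-1.9, -0.3, 16.9]
finger_gap: 0.0427
t 5.85 jig [-0.1212 -0.1247  0.0514] F [-1.9 -0.3 16.9] norm tool delta [ 0.111 -0.014  0.041] twist -0.0
```

```bash
python3 - <<'E'
from h import *
b=cv2.resize(read_camera("scene")[120:225,170:285],(410,378),interpolation=cv2.INTER_CUBIC)
a=cv2.resize(read_camera("wrist"),(390,293)); a=np.vstack([a,np.zeros((85,390,3),np.uint8)])
cv2.imwrite("pics/w4.png",np.hstack([a,b])[:,:,::-1])
s=observe();print(s['force'],s['ft_torque'],s['ee_pos'])
E
```

```text
[-3.01823707  0.7260803  24.88120381] [-0.0245985   0.46173141  0.05292397] [ 0.46165409 -0.12219312  0.05127125]
```

View pics/w4.png

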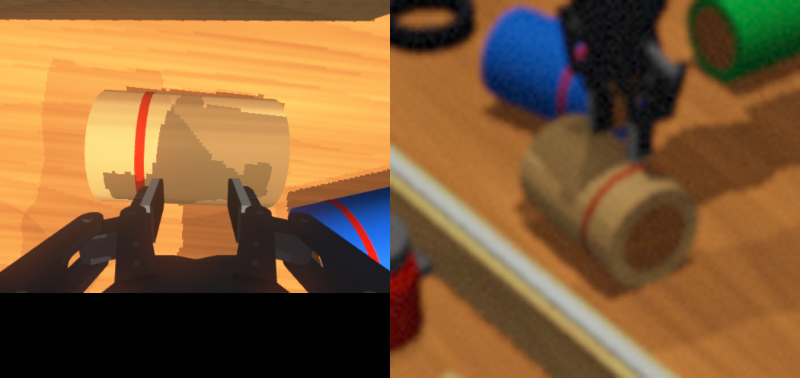

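```bash
python3 - <<'E'
from h import *
for p in((246.3,186.7),(240,188),(242,185)): print(jig(ray("scene",*p,.044)).round(3))
# wrist: project known points
s=observe();H=camera_info("wrist")['hand_eye'];c=camera_info("wrist");R=np.array(s['orientation'])
def rw(u,v,z):
    d=np.array([(u-c['cx'])/c['fx'],-(v-c['cy'])/c['fy'],-1]);d=R@H[:3,:3]@d;e=R@H[:3,3]+s['ee_pos'];return jig(e+d*(z-e[2])/d[2]).round(3)
k=512/390
print("near edge z.06",rw(215*k,203*k,.06),"far edge",rw(215*k,94*k,.06),"left",rw(85*k,150*k,.06),"right",rw(290*k,150*k,.06))
def tip(u,v,z): # tool coords of a pixel at tool depth z
    d=H[:3,:3]@np.array([(u-c['cx'])/c['fx'],-(v-c['cy'])/c['fy'],-1]);e=H[:3,3];return (e+d*(z-e[2])/d[2]).round(3)
for z in(0,-.013,-.03,-.05): print(z,tip(155*k,180*k,z),tip(233*k,180*k,z))
# full open picture w1 tip pixels
for z in(0,-.013,-.03,-.05): print(z,tip(162,246,z),tip(350,246,z))
E
```

```text
[-0.1   -0.043  0.044]
[-0.083 -0.049  0.044]
[-0.096 -0.057  0.044]
near edge z.06 [-0.144 -0.141  0.06 ] far edge [-0.058 -0.139  0.06 ] left [-0.099 -0.043  0.06 ] right [-0.1   -0.196  0.06 ]
0 [-0.007 -0.033  0.   ] [-0.007  0.031  0.   ]
-0.013 [-0.001 -0.03  -0.013] [-0.001  0.029 -0.013]
-0.03 [ 0.006 -0.027 -0.03 ] [ 0.006  0.026 -0.03 ]
-0.05 [ 0.015 -0.023 -0.05 ] [ 0.015  0.022 -0.05 ]
0 [-0.014 -0.059  0.   ] [-0.014  0.059  0.   ]
-0.013 [-0.007 -0.055 -0.013] [-0.007  0.055 -0.013]
-0.03 [ 0.001 -0.049 -0.03 ] [ 0.001  0.049 -0.03 ]
-0.05 [ 0.01  -0.042 -0.05 ] [ 0.01   0.042 -0.05 ]
```

```bash
python3 -m jog '{"fingers":[0,0,0,0,0,0],"linear":[[0,0,-0.15],[-0.25,0,0],[-0.13,0,0],[0,0,0.2],[0,0,0.1],[0,0,0]],"twist":[0,0,0,0,0,0]}'
python3 - <<'E'
from h import *
togo(-.19,-.122,.01,EX)
cv2.imwrite("pics/w5.png",read_camera("wrist")[:,:,::-1])
E
```

```text
t: 6.7
ee_pos: [0.3913, -0.1302, 0.0216]
orientation: [[0.994, 0.107, 0.007], [0.107, -0.994, -0.018], [0.005, 0.018, -1.0]]
force: [0.1, 0.4, 0.4]
finger_gap: 0.0426
t 6.7 jig [-0.1913 -0.1253  0.0216] F [0.1 0.4 0.4] norm tool delta [ 0.007 -0.018  0.058] twist 0.002
```

View pics/w5.png

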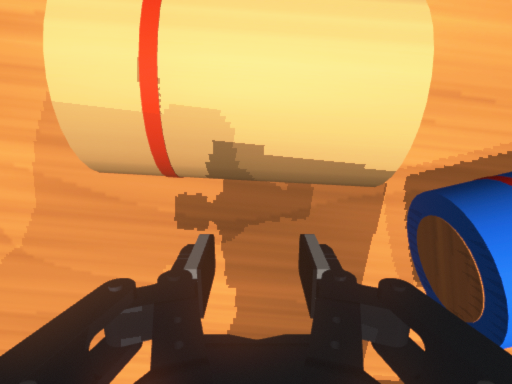

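```bash
python3 -m jog '{"fingers":[0,0,0],"linear":[[0,-0.018,0.06],[0,0,0.03],[0,0,0]],"twist":[0,0,0]}'
python3 -m jog '{"fingers":[0,0,0],"linear":[[0,0,0.03],[0,0,0.02],[0,0,0]],"twist":[0,0,0]}'
python3 -c "
from h import *
togo(-.165,-.122,0,EX)"
```

```text
t: 7.12
ee_pos: [0.3934, -0.1267, 0.0042]
orientation: [[0.994, 0.107, 0.01], [0.107, -0.994, -0.018], [0.008, 0.019, -1.0]]
force: [1.4, 0.6, -0.3]
finger_gap: 0.0427
t: 7.5
ee_pos: [0.3938, -0.127, -0.0061]
orientation: [[0.994, 0.107, 0.011], [0.107, -0.994, -0.019], [0.009, 0.02, -1.0]]
force: [0.7, 0.5, 0.3]
finger_gap: 0.0425
t 7.5 jig [-0.1885 -0.1224 -0.0061] F [0.7 0.5 0.3] norm tool delta [ 0.118 -0.001 -0.03 ] twist 0.002
```

```bash
python3 -m jog '{"fingers":[0,0,0],"linear":[[0,0,0.03],[0,0,0.025],[0,0,0]],"twist":[0,0,0]}'
python3 -m jog '{"fingers":[0,0,0,0,0,0],"linear":[[0.03,0,0],[0.03,0,0],[0.03,0,0],[0.03,0,0],[0.03,0,0],[0.03,0,0]],"twist":[0,0,0,0,0,0]}'
python3 -c "
from h import *
togo(-.099,-.122,-.015,EX)"
```

```text
t: 7.88
ee_pos: [0.394, -0.1273, -0.0178]
orientation: [[0.994, 0.107, 0.011], [0.107, -0.994, -0.019], [0.009, 0.02, -1.0]]
force: [0.6, 0.0, 0.4]
finger_gap: 0.0425
t: 8.62
ee_pos: [0.4327, -0.1232, -0.0172]
orientation: [[0.994, 0.107, 0.012], [0.107, -0.994, -0.019], [0.01, 0.02, -1.0]]
force: [-0.1, -0.4, -0.7]
finger_gap: 0.0426
t 8.62 jig [-0.1494 -0.1227 -0.0172] F [-0.1 -0.4 -0.7] norm tool delta [ 0.252 -0.003 -0.009] twist 0.002
```

```bash
python3 -m jog '{"fingers":[0,0,0,0,0],"linear":[[0.03,0,0],[0.03,0,0],[0.03,0,0],[0.03,0,0],[0.03,0,0]],"twist":[0,0,0,0,0]}'
python3 -m jog '{"fingers":[0,0],"linear":[[0.03,0,0],[0.03,0,0]],"twist":[0,0]}'
python3 -m jog '{"fingers":[0],"linear":[[0.025,0,0]],"twist":[0]}'
python3 - <<'E'
from h import *
togo(-.099,-.122,-.015,EX)
b=cv2.resize(read_camera("scene")[110:250,150:310],None,fx=2.5,fy=2.5,interpolation=cv2.INTER_CUBIC)
a=cv2.resize(read_camera("wrist"),(390,350))
cv2.imwrite("pics/w6.png",np.hstack([a,b])[:,:,::-1])
E
```

```text
t: 9.25
ee_pos: [0.4647, -0.1197, -0.0169]
orientation: [[0.994, 0.107, 0.012], [0.107, -0.994, -0.019], [0.01, 0.02, -1.0]]
force: [0.2, 0.2, -0.1]
finger_gap: 0.0429
t: 9.5
ee_pos: [0.4774, -0.1183, -0.0168]
orientation: [[0.994, 0.107, 0.012], [0.107, -0.994, -0.019], [0.01, 0.02, -1.0]]
force: [-0.3, 0.0, -0.2]
finger_gap: 0.0425
t: 9.62
ee_pos: [0.4825, -0.1179, -0.0168]
orientation: [[0.994, 0.107, 0.011], [0.107, -0.994, -0.019], [0.009, 0.02, -1.0]]
force: [-2.7, -1.7, 1.8]
finger_gap: 0.0427
t 9.62 jig [-0.0994 -0.1226 -0.0168] F [-2.7 -1.7  1.8] norm tool delta [ 0.002 -0.003 -0.009] twist 0.002
```

View pics/w6.png

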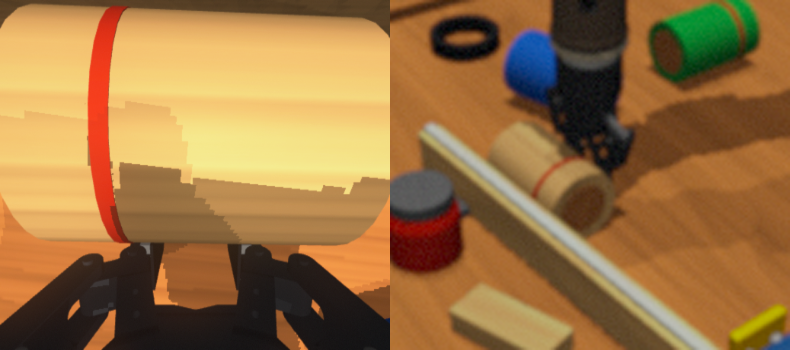

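The blank has rolled up to the fence, and the first contact reads 2.7 N. The wrist view shows it roughly square to the fingers. I'll seat it gently.

```bash
python3 -m jog '{"fingers":[0],"linear":[[0.02,0,0]],"twist":[0]}'
python3 -m jog '{"fingers":[0],"linear":[[0.02,0,0]],"twist":[0]}'
python3 -m jog '{"fingers":[0],"linear":[[0.02,0,0]],"twist":[0]}'
```

```text
t: 9.85
ee_pos: [0.4853, -0.1178, -0.017]
orientation: [[0.994, 0.106, 0.009], [0.106, -0.994, -0.019], [0.007, 0.02, -1.0]]
force: [-15.2, -2.1, 8.5]
finger_gap: 0.0429
t: 9.98
ee_pos: [0.4848, -0.1178, -0.0177]
orientation: [[0.994, 0.105, 0.002], [0.105, -0.994, -0.019], [-0.001, 0.019, -1.0]]
force: [-15.0, -1.1, 10.3]
finger_gap: 0.0429
t: 10.1
ee_pos: [0.4843, -0.1179, -0.0183]
orientation: [[0.995, 0.104, -0.006], [0.104, -0.994, -0.02], [-0.008, 0.019, -1.0]]
force: [-12.1, -1.3, 8.5]
finger_gap: 0.0426
```

```bash
python3 -m jog '{"fingers":[0,0,0,0,0],"linear":[[-0.03,0,0],[-0.06,0,0],[-0.12,0,0],[0,0,-0.3],[0,0,-0.3]],"twist":[0,0,0,0,0]}'
python3 -m jog '{"fingers":[-0.5,-0.5,-0.5,-0.5,-0.5,-0.5,-0.5,-0.5,-0.5,-0.5],"linear":[[0,0.2,0],[0,0.2,0],[0,0,0],[0,0,0],[0,0,0],[0,0,0],[0,0,0],[0,0,0],[0,0,0],[0,0,0]],"twist":[0,0,-0.118,-0.118,-0.118,-0.118,-0.118,-0.118,-0.118,-0.118]}'
python3 - <<'E'
from h import *
togo(-.050,-.24,.1,EY); print(observe()['qpos'].round(2))
cv2.imwrite("pics/t7.png",cv2.resize(read_camera("top")[110:250,120:380],None,fx=3,fy=3,interpolation=cv2.INTER_CUBIC)[:,:,::-1])
E
```

```text
t: 10.72
ee_pos: [0.4377, -0.1195, 0.1009]
orientation: [[0.994, 0.105, -0.013], [0.105, -0.994, -0.018], [-0.015, 0.016, -1.0]]
force: [1.5, -0.2, -0.2]
finger_gap: 0.0428
t: 11.98
ee_pos: [0.4469, -0.2024, 0.1084]
orientation: [[-0.042, 0.999, 0.004], [0.999, 0.042, -0.024], [-0.024, 0.003, -1.0]]
force: [-0.1, 0.6, -0.6]
finger_gap: 0.0209
t 11.97 jig [-0.1435 -0.203   0.1084] F [-0.1  0.6 -0.6] norm tool delta [-0.154  0.478  0.047] twist -0.04
[ 0.68  0.36 -0.49  1.99  0.26  0.84  0.09]
```

View pics/t7.png

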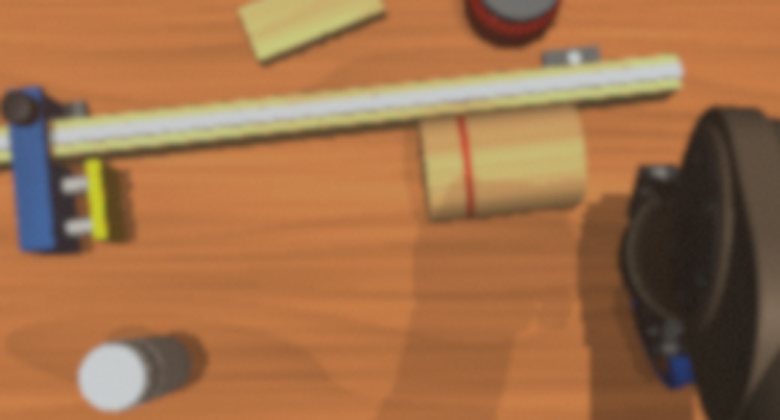

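The blank lies parallel to the fence and against it, with its ends at crop columns 422 and 584. The pad face is at (105,200). Next I'll go behind the end.

```bash
python3 -m jog '{"fingers":[-0.5,-0.5,-0.5,-0.5],"linear":[[-0.17,0,0],[0,0.24,0],[0,0.238,0],[0,0,0]],"twist":[-0.04,0,0,0]}'
python3 - <<'E'
from h import *
togo(-.050,-.24,.0,EY)
for n,u,v,z in(("-y end",584,155,.044),("+y end",424,165,.044),("pad",106,200,.043),("pad top",106,200,.074)): print(n,jig(ray("top",120+u/3,110+v/3,z)).round(3))
E
```

```text
t: 12.52
ee_pos: [0.5441, -0.2284, 0.1092]
orientation: [[-0.101, 0.995, 0.004], [0.995, 0.101, -0.026], [-0.026, 0.002, -1.0]]
force: [-0.3, 0.1, -0.0]
finger_gap: 0.0212
t 12.53 jig [-0.0496 -0.2389  0.1092] F [-0.3  0.1 -0. ] norm tool delta [ 0.009 -0.003  0.546] twist -0.002
-y end [-0.046 -0.194  0.044]
+y end [-0.04  -0.057  0.044]
pad [-0.04   0.216  0.043]
pad top [-0.044  0.208  0.074]
```

```bash
python3 -m jog '{"fingers":[-0.5,-0.5,-0.5,-0.5],"linear":[[0,0,0.2],[0,0,0.2],[0,0,0.07],[0,0,0]],"twist":[0,0,0,0]}'
python3 -m jog '{"fingers":[-0.5,-0.5,-0.5],"linear":[[0,0,0.04],[0,0,0.03],[0,0,0]],"twist":[0,0,0]}'
python3 - <<'E'
from h import *
togo(-.050,-.202,.0,EY)
b=cv2.resize(read_camera("scene")[110:250,150:310],None,fx=2.5,fy=2.5,interpolation=cv2.INTER_CUBIC)
a=cv2.resize(read_camera("wrist"),(390,350))
cv2.imwrite("pics/w8.png",np.hstack([a,b])[:,:,::-1])
E
```

```text
t: 13.02
ee_pos: [0.5428, -0.2316, 0.0141]
orientation: [[-0.092, 0.996, 0.005], [0.995, 0.093, -0.027], [-0.028, 0.003, -1.0]]
force: [0.2, 0.0, 0.2]
finger_gap: 0.0213
t: 13.4
ee_pos: [0.5445, -0.2328, 0.0023]
orientation: [[-0.091, 0.996, 0.009], [0.995, 0.091, -0.029], [-0.03, 0.006, -1.0]]
force: [0.5, 0.1, -0.3]
finger_gap: 0.0213
t 13.4 jig [-0.0497 -0.2433  0.0023] F [ 0.5  0.1 -0.3] norm tool delta [ 0.207 -0.004  0.005] twist -0.008
```

View pics/w8.png

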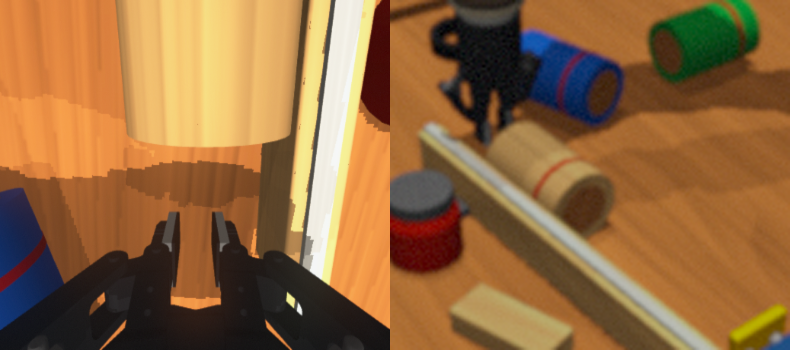

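```bash
python3 - <<'E'
from h import *
e=np.array(camera_info("scene")['eye'])
for n,X,Y in(("knuckle low",455,100),("knuckle out",442,88),("low2",475,120),("tip",485,137)):
    d=ray("scene",150+(X-390)/2.5,110+Y/2.5,0)-e; a,b=jig(e),jig(e+d)-jig(e); t=(-.243-a[1])/b[1]; print(n,(a+t*b).round(3))
c=camera_info("wrist");H=c['hand_eye']
k=512/390;kv=384/350
for n,X,Y in(("pad tipL",178,212),("tipR",215,212),("knR top",275,252),("knR out",385,325),("linkR",240,252)):
    d=H[:3,:3]@np.array([(X*k-c['cx'])/c['fx'],-(Y*kv-c['cy'])/c['fy'],-1]); print(n,[(H[:3,3]+d*(z-H[2,3])/d[2]).round(3).tolist() for z in(-.03,-.05,-.07,-.09)])
E
```

```text
knuckle low [-0.003 -0.243  0.105]
knuckle out [ 0.012 -0.243  0.127]
low2 [-0.027 -0.243  0.068]
tip [-0.039 -0.243  0.039]
pad tipL [[0.008, -0.011, -0.03], [0.016, -0.01, -0.05], [0.025, -0.008, -0.07], [0.033, -0.007, -0.09]]
tipR [[0.008, 0.014, -0.03], [0.016, 0.012, -0.05], [0.025, 0.01, -0.07], [0.033, 0.008, -0.09]]
knR top [[-0.018, 0.057, -0.03], [-0.006, 0.049, -0.05], [0.006, 0.041, -0.07], [0.018, 0.033, -0.09]]
knR out [[-0.071, 0.147, -0.03], [-0.052, 0.126, -0.05], [-0.033, 0.106, -0.07], [-0.013, 0.086, -0.09]]
linkR [[-0.018, 0.032, -0.03], [-0.006, 0.028, -0.05], [0.006, 0.023, -0.07], [0.018, 0.019, -0.09]]
```

```bash
python3 - <<'E'
from h import *
b=cv2.resize(read_camera("scene")[90:190,150:250],(590,590),interpolation=cv2.INTER_CUBIC)
cv2.imwrite("pics/w9.png",b[:,:,::-1])
E
```

```text
(no output)
```

View pics/w9.png

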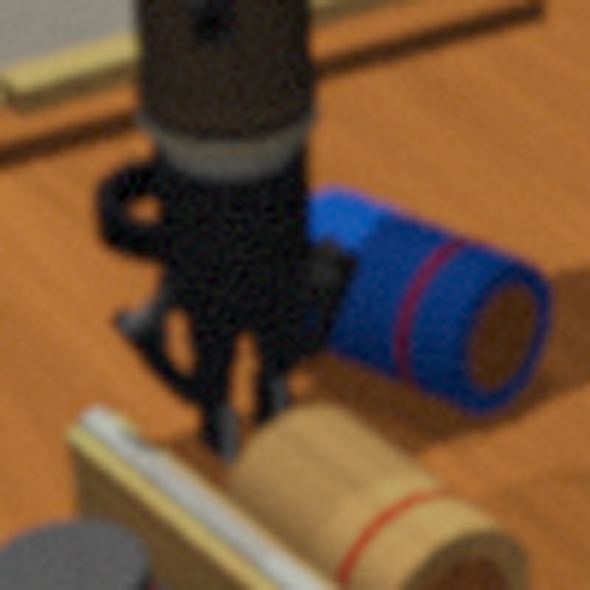

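Tips sit about 36 mm above the nominal TCP, and the knuckles are well above the fence. I'll lower 13 mm so that the pads push near mid-height.

```bash
python3 -m jog '{"fingers":[-0.5,-0.5,-0.5],"linear":[[0,0,0.035],[0,0,0.035],[0,0,0]],"twist":[-0.008,0,0]}'
python3 -m jog '{"fingers":[-0.5,-0.5,-0.5,-0.5],"linear":[[0.05,0,0],[0.05,0,0],[0.04,0,0],[0.04,0,0]],"twist":[0,0,0,0]}'
python3 -c "
from h import *
togo(-.048,-.202,-.012,EY)"
```

```text
t: 13.92
ee_pos: [0.5449, -0.2333, -0.0123]
orientation: [[-0.105, 0.994, 0.01], [0.994, 0.105, -0.029], [-0.03, 0.007, -1.0]]
force: [0.5, 0.6, -0.4]
finger_gap: 0.0214
t: 14.42
ee_pos: [0.5411, -0.1947, -0.0133]
orientation: [[-0.105, 0.994, 0.01], [0.994, 0.105, -0.029], [-0.03, 0.007, -1.0]]
force: [1.1, -2.3, -0.1]
finger_gap: 0.0213
t 14.43 jig [-0.0491 -0.2051 -0.0133] F [ 1.1 -2.3 -0.1] norm tool delta [ 0.016  0.006 -0.007] twist 0.0
```

```bash
python3 -m jog '{"fingers":[-0.5,-0.5,-0.5,-0.5,-0.5,-0.5],"linear":[[0.04,0.001,0],[0.04,0.001,0],[0.04,0.001,0],[0.04,0.001,0],[0.04,0.001,0],[0.04,0.001,0]],"twist":[0,0,0,0,0,0]}'
python3 - <<'E'
from h import *
togo(-.048,-.202,-.012,EY)
b=cv2.resize(read_camera("scene")[120:300,180:340],(410,461),interpolation=cv2.INTER_CUBIC)
a=cv2.resize(read_camera("wrist"),(390,461))
cv2.imwrite("pics/w10.png",np.hstack([a,b])[:,:,::-1])
E
```

```text
t: 15.18
ee_pos: [0.5375, -0.1451, -0.0143]
orientation: [[-0.103, 0.995, 0.011], [0.994, 0.104, -0.031], [-0.032, 0.008, -0.999]]
force: [0.1, -1.8, 1.0]
finger_gap: 0.0214
t 15.18 jig [-0.0474 -0.1554 -0.0143] F [ 0.1 -1.8  1. ] norm tool delta [-0.233 -0.003 -0.004] twist -0.001
```

No more pictures can be viewed, so I'll check numerically with the wrist camera, using the blank's robot-side edge as a line in the jig frame.

```bash
cat > chk.py <<'E'
from h import *
togo(-.047,.0,-.012,EY)
s=observe();w=read_camera("wrist").astype(float);c=camera_info("wrist");H=c['hand_eye'];R=np.array(s['orientation'])
def rw(u,v,z):
    d=np.array([(u-c['cx'])/c['fx'],-(v-c['cy'])/c['fy'],-1]);d=R@H[:3,:3]@d;e=R@H[:3,3]+s['ee_pos'];return jig(e+d*(z-e[2])/d[2])
m=(w[:,:,1]/(w[:,:,0]+1)>.73)&(w[:,:,0]>40)
P=[]
for v in range(5,140,8):
    for u in range(60,256):
        if m[v,u:u+12].all(): P.append(rw(u,v,.047)); break
P=np.array(P)
k=np.polyfit(P[:,1],P[:,0],1); r=P[:,0]-np.polyval(k,P[:,1]); g=abs(r)<.004; k=np.polyfit(P[g,1],P[g,0],1)
print("side edge: angle",k[0].round(3),"x",np.median(P[g,0]).round(4),"y range",P[:,1].min().round(3),P[:,1].max().round(3),"n",g.sum(),len(g))
# top view: leading end and yellow pad
t=cv2.cvtColor(read_camera("top"),cv2.COLOR_RGB2HSV).astype(int)
y=(abs(t[:,:,0]-29)<5)&(t[:,:,1]>190)&(t[:,:,2]>90); y[:,:110]=0;y[:150]=0;y[:,175:]=0;y[220:]=0
vs,us=np.where(y); print("pad px",len(us),(us.max(),np.median(vs)) if len(us) else "", jig(ray("top",us.max()+.5,np.median(vs),.074)).round(4) if len(us) else "")
bm=(abs(t[:,:,0]-20)<4)&(t[:,:,1]<150)&(t[:,:,2]>80)
L=[]
for v in range(165,195,3):
    q=[u for u in range(150,330) if bm[v,u:u+6].all()]
    if q: L.append(q[0])
if L: print("lead end px",L, jig(ray("top",np.median(L)-.3,178,.05)).round(3))
E
python3 chk.py
```

```text
t 15.28 jig [-0.0473 -0.1541 -0.0143] F [-0.5  0.1  0.7] norm tool delta [ 0.77   0.003 -0.035] twist 0.001
side edge: angle 0.005 x -0.0825 y range -0.091 -0.051 n 17 17
pad px 78 (np.int64(155), np.float64(176.0)) [-0.0424  0.207   0.074 ]
lead end px [257, 244, 258, 241, 242, 243] [-0.068 -0.007  0.05 ]
```

```bash
python3 -m jog '{"fingers":[-0.5,-0.5,-0.5,-0.5,-0.5,-0.5,-0.5,-0.5,-0.5,-0.5],"linear":[[0.045,0.001,0],[0.045,0.001,0],[0.045,0.001,0],[0.045,0.001,0],[0.045,0.001,0],[0.045,0.001,0],[0.045,0.001,0],[0.045,0.001,0],[0.045,0.001,0],[0.045,0.001,0]],"twist":[0,0,0,0,0,0,0,0,0,0]}'
python3 chk.py
```

```text
t: 16.62
ee_pos: [0.5296, -0.0504, -0.0174]
orientation: [[-0.103, 0.995, 0.011], [0.994, 0.103, -0.031], [-0.032, 0.008, -0.999]]
force: [0.4, -3.0, 1.1]
finger_gap: 0.0213
t 16.62 jig [-0.0455 -0.0604 -0.0174] F [ 0.4 -3.   1.1] norm tool delta [ 0.301 -0.008 -0.036] twist -0.001
side edge: angle -0.011 x -0.0821 y range 0.003 0.042 n 17 17
pad px 83 (np.int64(155), np.float64(176.0)) [-0.0424  0.207   0.074 ]
lead end px [202, 201, 218, 218, 202, 203, 204] [-0.057  0.095  0.05 ]
```

```bash
python3 -m jog '{"fingers":[-0.5,-0.5,-0.5,-0.5,-0.5,-0.5,-0.5,-0.5,-0.5,-0.5],"linear":[[0.045,0,-0.003],[0.045,0,-0.003],[0.045,0,-0.003],[0.045,0,-0.003],[0.045,0,-0.003],[0.045,0,-0.003],[0.045,0,-0.003],[0.045,0,-0.003],[0.045,0,-0.003],[0.045,0,-0.003]],"twist":[0,0,0,0,0,0,0,0,0,0]}'
python3 chk.py
```

```text
t: 17.98
ee_pos: [0.5188, 0.046, -0.0143]
orientation: [[-0.104, 0.995, 0.01], [0.994, 0.104, -0.03], [-0.031, 0.006, -0.999]]
force: [-0.0, -1.5, -0.3]
finger_gap: 0.0216
t 17.98 jig [-0.0461  0.0366 -0.0143] F [-0.  -1.5 -0.3] norm tool delta [-0.183 -0.004 -0.006] twist -0.001
side edge: angle 0.005 x -0.083 y range 0.099 0.14 n 17 17
pad px 92 (np.int64(155), np.float64(176.0)) [-0.0424  0.207   0.074 ]
lead end px [161, 160, 162, 163] [-0.046  0.199  0.05 ]
```

```bash
for i in 1; do python3 -m jog '{"fingers":[-0.5,-0.5],"linear":[[0.02,0,0],[0.02,0,0]],"twist":[0,0]}'; python3 -m jog '{"fingers":[-0.5,-0.5],"linear":[[0.02,0,0],[0.02,0,0]],"twist":[0,0]}'; done; python3 chk.py
```

```text
t: 18.32
ee_pos: [0.5182, 0.0545, -0.0144]
orientation: [[-0.104, 0.994, 0.01], [0.994, 0.105, -0.03], [-0.031, 0.007, -0.999]]
force: [1.0, -2.2, 1.1]
finger_gap: 0.0212
t: 18.58
ee_pos: [0.5175, 0.0623, -0.0146]
orientation: [[-0.103, 0.995, 0.01], [0.994, 0.104, -0.031], [-0.031, 0.007, -0.999]]
force: [-0.2, -2.1, 2.1]
finger_gap: 0.0212
t 18.57 jig [-0.0457  0.0529 -0.0146] F [-0.2 -2.1  2.1] norm tool delta [-0.265 -0.006 -0.004] twist -0.001
side edge: angle 0.006 x -0.0827 y range 0.116 0.156 n 17 17
pad px 68 (np.int64(155), np.float64(176.0)) [-0.0424  0.207   0.074 ]
lead end px [157, 156, 156, 157] [-0.045  0.212  0.05 ]
```

```bash
python3 -m jog '{"fingers":[-0.5,-0.5],"linear":[[0.02,0,0],[0.02,0,0]],"twist":[0,0]}'; python3 -m jog '{"fingers":[-0.5],"linear":[[0.02,0,0]],"twist":[0]}';  python3 chk.py
```

```text
t: 18.92
ee_pos: [0.5163, 0.0696, -0.0149]
orientation: [[-0.103, 0.995, 0.01], [0.994, 0.103, -0.032], [-0.033, 0.006, -0.999]]
force: [0.3, -12.1, 4.4]
finger_gap: 0.0213
t: 19.05
ee_pos: [0.516, 0.0709, -0.015]
orientation: [[-0.1, 0.995, 0.009], [0.994, 0.101, -0.035], [-0.036, 0.005, -0.999]]
force: [1.5, -12.2, 3.7]
finger_gap: 0.0216
t 19.05 jig [-0.0463  0.0617 -0.015 ] F [  1.5 -12.2   3.7] norm tool delta [-0.309 -0.002 -0.004] twist -0.003
side edge: angle 0.002 x -0.0831 y range 0.125 0.165 n 17 17
pad px 3 (np.int64(151), np.float64(180.0)) [-0.0512  0.2177  0.074 ]
lead end px [154, 154, 154] [-0.044  0.218  0.05 ]
```

```bash
python3 -m jog '{"fingers":[-0.5],"linear":[[0.02,0,0]],"twist":[0]}'; python3 -m jog '{"fingers":[-0.5],"linear":[[0.02,0,0]],"twist":[0]}';  python3 chk.py
```

```text
t: 19.27
ee_pos: [0.5157, 0.0722, -0.0152]
orientation: [[-0.098, 0.995, 0.009], [0.994, 0.098, -0.038], [-0.039, 0.005, -0.999]]
force: [1.7, -12.3, 4.4]
finger_gap: 0.0211
t: 19.4
ee_pos: [0.5155, 0.073, -0.0152]
orientation: [[-0.095, 0.995, 0.008], [0.995, 0.095, -0.042], [-0.043, 0.004, -0.999]]
force: [1.7, -12.8, 5.2]
finger_gap: 0.0214
t 19.4 jig [-0.0466  0.0638 -0.0152] F [  1.7 -12.8   5.2] norm tool delta [-0.32   0.001 -0.003] twist -0.006
side edge: angle 0.01 x -0.0835 y range 0.128 0.168 n 17 17
pad px 1 (np.int64(150), np.float64(188.0)) [-0.0706  0.222   0.074 ]
lead end px [153, 153] [-0.044  0.221  0.05 ]
```

```bash
python3 -m jog '{"fingers":[-0.5],"linear":[[0.03,0,0]],"twist":[-0.006]}'; python3 -m jog '{"fingers":[-0.5],"linear":[[0.03,0,0]],"twist":[0]}';  python3 chk.py
```

```text
t: 19.62
ee_pos: [0.5152, 0.0758, -0.0154]
orientation: [[-0.102, 0.995, 0.008], [0.994, 0.102, -0.046], [-0.046, 0.003, -0.999]]
force: [2.0, -11.4, 4.2]
finger_gap: 0.0216
t: 19.75
ee_pos: [0.5148, 0.0785, -0.0156]
orientation: [[-0.098, 0.995, 0.007], [0.994, 0.099, -0.049], [-0.05, 0.002, -0.999]]
force: [1.0, -12.4, 5.3]
finger_gap: 0.0215
t 19.75 jig [-0.0467  0.0693 -0.0156] F [  1.  -12.4   5.3] norm tool delta [-0.347  0.    -0.001] twist -0.004
side edge: angle -0.001 x -0.0836 y range 0.134 0.173 n 17 17
pad px 2 (np.int64(148), np.float64(189.0)) [-0.0726  0.2272  0.074 ]
lead end px [198] [-0.056  0.107  0.05 ]
```

About 11 mm pressed by estimate. I'll back off and verify the pad shift in the scene camera, start picture against now.

```bash
python3 -m jog '{"fingers":[-0.5,-0.5,-0.5,-0.5,-0.5,-0.5],"linear":[[-0.03,0,0],[-0.08,0,0],[-0.2,0,0],[-0.3,0,0],[0,0,-0.3],[0,0,-0.3]],"twist":[0,0,0,0,0,0]}'
cat > fin.py <<'E'
from h import *
def yel(im):
    h=cv2.cvtColor(im,cv2.COLOR_BGR2HSV).astype(int)
    return (abs(h[:,:,0]-28)<6)&(h[:,:,1]>190)&(h[:,:,2]>70)
for n,box in(("scene",(225,255,275,320)),("top",(155,200,135,165))):
    a=cv2.imread(f"pics/{n}0.png"); b=read_camera(n)[:,:,::-1].copy(); cv2.imwrite(f"pics/{n}_f.png",b)
    for im in(a,b):
        m=np.zeros(im.shape[:2],bool);r0,r1,c0,c1=box;m[r0:r1,c0:c1]=yel(im)[r0:r1,c0:c1]
        v,u=np.where(m); print(n,len(u),(u.mean().round(2),v.mean().round(2),u.min(),u.max()), jig(ray(n,u.mean(),v.mean(),.072)).round(4))
    if n=="top":
        t=cv2.cvtColor(b,cv2.COLOR_BGR2HSV).astype(int)
        bm=(abs(t[:,:,0]-20)<5)&(t[:,:,1]<150)&(t[:,:,2]>80)&~(t[:,:,1]<60)
        bm[:155]=0;bm[215:]=0;bm[:,:140]=0;bm[:,240:]=0
        cs,_=cv2.findContours(cv2.morphologyEx(bm.astype(np.uint8),3,np.ones((3,5),np.uint8)),0,2);c=max(cs,key=cv2.contourArea);r=cv2.minAreaRect(c);print(r,cv2.boundingRect(c),jig(ray("top",*r[0],.06)).round(3))
        red=lambda im:np.argwhere((lambda h:((h[:,:,0]<5)|(h[:,:,0]>174))&(h[:,:,1]>170)&(h[:,:,2]>70))(cv2.cvtColor(im,cv2.COLOR_BGR2HSV)))
        p=red(b);p=p[(p[:,1]<240)&(p[:,0]>150)&(p[:,0]<215)];print("band",len(p),p.mean(0),jig(ray("top",p[:,1].mean(),p[:,0].mean(),.085)).round(3), jig(ray("top",157/1+0*1,0,.085)).round(1)[0])
        for q in(a,b):
            h=cv2.cvtColor(q,cv2.COLOR_BGR2HSV)[215:255,140:190];m=(h[:,:,1]<60)&(h[:,:,2]>120);print("can",np.argwhere(m).mean(0))
E
python3 fin.py; python3 -c "
from h import *
togo(0,0,0,EY)"
```

```text
t: 20.6
ee_pos: [0.5234, -0.0418, 0.1085]
orientation: [[-0.101, 0.995, -0.001], [0.994, 0.101, -0.046], [-0.045, -0.006, -0.999]]
force: [1.3, -0.4, -0.3]
finger_gap: 0.0211
scene 160 (np.float64(296.57), np.float64(239.97), np.int64(286), np.int64(307)) [-0.0354  0.2206  0.072 ]
scene 159 (np.float64(300.21), np.float64(241.79), np.int64(289), np.int64(311)) [-0.0376  0.2304  0.072 ]
top 78 (np.float64(152.32), np.float64(175.64), np.int64(150), np.int64(155)) [-0.0404  0.2153  0.072 ]
top 4 (np.float64(145.25), np.float64(166.0), np.int64(145), np.int64(146)) [-0.0146  0.2304  0.072 ]
((179.68292236328125, 174.14633178710938), (34.675506591796875, 76.41863250732422), 83.6598129272461) (140, 155, 77, 39) [-0.043  0.15   0.06 ]
band 0 [nan nan] [nan nan nan] 0.4
can [20.23557692 17.26923077]
can [20.09655172 17.72413793]
t 20.7 jig [-0.0464 -0.0512  0.1131] F [ 0.9  0.3 -1.1] norm tool delta [0.284 0.229 0.554] twist -0.003fin.py:16: RuntimeWarning: Mean of empty slice.
  p=red(b);p=p[(p[:,1]<240)&(p[:,0]>150)&(p[:,0]<215)];print("band",len(p),p.mean(0),jig(ray("top",p[:,1].mean(),p[:,0].mean(),.085)).round(3), jig(ray("top",157/1+0*1,0,.085)).round(1)[0])
  ret = um.true_divide(
  ret = ret.dtype.type(ret / rcount)
```

```bash
python3 -m jog '{"fingers":[-0.5,-0.5,-0.5,-0.5],"linear":[[0,0,0],[0,0,0],[0,0,0],[0,0,0]],"twist":[0,0,0,0]}' | head -1; python3 chk.py; python3 fin.py 2>/dev/null | sed -n '2p;5p'
```

```text
t: 21.2
t 21.2 jig [-0.0484 -0.0522  0.1109] F [ 0.3 -0.6 -0.4] norm tool delta [0.29  0.005 0.602] twist -0.003
scene 161 (np.float64(300.06), np.float64(242.01), np.int64(289), np.int64(311)) [-0.0368  0.2307  0.072 ]
((180.23001098632812, 174.22386169433594), (34.640689849853516, 77.41087341308594), 83.51692199707031) (140, 155, 78, 39) [-0.043  0.149  0.06 ]Traceback (most recent call last):
  File "chk.py", line 12, in <module>
    k=np.polyfit(P[:,1],P[:,0],1); r=P[:,0]-np.polyval(k,P[:,1]); g=abs(r)<.004; k=np.polyfit(P[g,1],P[g,0],1)
                 ~^^^^^
IndexError: too many indices for array: array is 1-dimensional, but 2 were indexed
```

The blank hasn't moved since I withdrew: axis about 43 mm from the fence, parallel within about 0.01 rad. The pad is pressed about 10 mm. Handing in.

```bash
python3 -c "
from bench import *
print(job_done())"
```

```text
the job is handed in; nothing more can be done
None
```

I rolled the blank against the fence with the half-open fingers, then pushed it by its end along the fence until it pressed the pad. After that I backed off and handed the job in at about 21 s of the 56 s allowed. `job_done()` gave no verdict.

**Last checks**
- **Pad:** the scene camera shows it moved about 10 mm. The finger travel after contact suggests 11 ± 2.5 mm.
- **Blank:** its axis is about 43 mm from the fence, and it is parallel within about 0.01 rad. It had not moved between the two looks, about 0.5 s apart, after I withdrew.
- **Spray can:** its image shifted by less than 1 px (about 2 mm). I did not measure the red tin, but the arm never went near it.

**What went wrong or disagreed**
- **Finger height:** the real fingertips sit about 36 mm above the stated TCP at partial opening. My first three tries to roll the blank therefore pressed on top of it. The highest reading was about 43 N of upward wrist force. That is over the 40 N limit if it counted as the gripper's body, but I think the fingers made the contact.
- **Failed checks:** the last wrist-camera check failed because the hand was too high to see the blank's edge. The top camera's view of the pad and the leading end became unreliable once the blank touched the pad. I relied on the scene camera and the finger travel instead.

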